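Set the press depth stop and lock it

ROBOT

A 6-joint arm with a two-finger parallel gripper is mounted at the origin on the work surface. World frame = base frame: x ahead of the robot, y to its left, z up, the work surface at z = 0. Lengths are in m, angles in rad, forces in N, time in s.
With the tool pointing down it reaches from about 0.3 to 0.775 m from the base axis. Payload 14.6 kg.
Tool frame: the origin (TCP) lies midway between the tips of the shut fingers; the grasp point (between the pads) lies 19 mm behind it; z points along the fingers, y is the line along which they close (so a half turn about z gives the same grasp; the last joint's range is limited). The gripper opens to 94 mm and grips with 3 to 60 N. Pads are 16 mm wide; open, the fingers measure 119 mm over their backs; the gripper's body (75 mm by 177 mm) begins 78 mm behind the grasp point.
Start: joints at [-1.395, 0.3, 1.521, -0, 1.321, -0.067], TCP at [0.132, -0.534, 0.205] pointing down, gripper open.
Joint ranges: [-3.03, 3.03], [-0.79, 2.21], [0.23, 2.52], [-1.04, 4.18], [0, 3.07], [-2.55, 2.55]. Speed limits (rad/s): [2.22, 2.22, 2.57, 3.14, 3.14, 3.14].

INTERFACE

Orientations are given as a unit quaternion [x, y, z, w].
In Python, from rig import * gives the robot as it stands.
- The arm moves only by the shell command python3 -m inch 'ROWS' [FORCE]. ROWS is JSON, a list of rows, each a list of 3 entries, a list of its own where there are three numbers: the shift along the tool's x, y, z in cm, then the turn about the tool's z in degrees, then the opening, from 0 (shut) to 1 (fully open). A call has 1 to 20 rows; each row is the pose to reach, as a shift and turn from the pose commanded when the call began, along the tool's axes at that moment; what a row does not reach only later rows make up. A row lasts 1/12 s, in which the tool goes at most 41.7 mm and 7.16 degrees, less where a joint would pass 70% of its speed; a pose out of reach is approached as far as the arm can. A call with a gripper value outside its range is refused whole. The fingers move at their own pace and stop on an object; FORCE is the grip in N (left out, the last holds). Time passes only in rows, so rows that repeat a pose let the fingers close. It gives the time, the measured TCP pose, the force, the opening and the grip force at its end, in the units of the state.
- state(): the state, without advancing time (a new reading comes with each control period).
- capture(name): name is "scene" or "side" or "wrist"; returns the picture (400x640x3 uint8, red, green, blue); there is no depth.
- camera_model(name): a dict with "K" (3x3 intrinsics, pixels), "R" (3x3) and "t" (3): a world point X has camera coordinates R X + t. Camera axes: x right, y down, z forward; pixel columns grow to the right and rows downward; lengths in m; the calibration is good to about 2 mm. A picture is of the moment at which its call begins: read the wrist's pose just before it. camera_model takes no time and is no camera call; for the wrist camera it gives the pose at the moment of the call.
- job_done(): hands the job in; it is judged then, once.
The state is a dict: "time": time; "qpos": joint angles; "qd": joint speeds; "joint_efforts": joint torques, N m; "eef_pos": TCP position; "tcp_rot": TCP orientation; "wrist_force": force on the tool from outside, world axes, zero at the start; "torque": the same for the moment, N m; "opening": opening from 0.0 (shut) to 1.0 (fully open); "grip_force": force on a finger pad.
Only numpy, scipy, OpenCV 4.12 (cv2) and the standard library are available. Lean on these libraries where they do the work, as an engineer would, in place of code of your own. Each camera call takes 0.05 s, during which the arm holds its last target. There are 200 camera calls.

TASK

Turn the black wing knob of the press's depth stop until its pointer nose points at the middle of the upright index tab. Then lock the setting: swing the steel lock ring under the knob clockwise (seen from above) by its upright pin until it is firmly tight - about 12 N of push at the pin; under 9 N it may be loose, and from 16 N it is overstrained. Leave the knob on its setting and the other things on the bench where they are.

Things in the scene. Friction and masses are not known exactly. Their poses are not given: they have to be found in the camera images.
- stop_unit: The depth-stop unit, fixed to the table: dark base plate 290 x 170 x 12 mm, on it a white square housing (110 x 110 mm, top 50 mm above the table) and a low steel die nest (top 50 mm above the table, 112 to 168 mm from the axis). Origin on the table, on the common upright axis of knob and lock ring; x towards the die nest, z up.
- knob_grip (a point): On the axis, 110 mm above the table, where to grip the black knob: a skirt of 44 mm diameter (78 to 88 mm above the table) under an upright wing 44 mm long, 16 mm thick (88 to 122 mm above the table). x runs along the wing towards the pointer nose: the fingers close along y. Light friction (0.08 N m), stays where left; turns at least 0.7 rad past the tab.
- pointer_tip (a point): Tip of the knob's pointer nose (6 mm wide, 6 mm high), 42 mm from the axis, 83 mm above the table; turns with the knob. At the start it is 0.4 to 1.4 rad clockwise (seen from above) of the index tab, so the knob has to be turned counterclockwise.
- index_tab (a point): Point right in front of the middle of the inner face of the upright dark steel index tab, 42 mm from the axis, 83 mm above the table: where the pointer tip belongs. The tab is 10 mm wide, stands on the housing from 46 to 52 mm from the axis, its top 86 mm above the table. It is fast.
- ring_pin (a point): On the centre line of the lock ring's upright pin, 78 mm from the axis, 95 mm above the table. Pin: 12 mm in diameter, top 105 mm above the table, on a round arm 10 mm thick (56 to 66 mm above the table) from the ring. It spins freely at first (0.5 N at the pin) and tightens clockwise seen from above. Counterclockwise it is free up to 0.7 rad, then a stop.
- ring_center (a point): Centre of the lock ring, on the axis, 61 mm above the table. Steel, 52 mm in diameter, 14 mm high, under the knob. After 0.5 to 1.2 rad of free clockwise turning it meets its spring washer; where, cannot be seen. From there it takes 5 to 7.5 N at the pin to turn on (less if a firm grip twists along), then about 4 N more for every 0.1 rad (8 mm). It stays where it is left.
- spring_washer (a joint): Take-up (rad) of the spring washer, 60 mm in diameter, under the lock ring: 0 while the ring is loose; grows with the ring's angle only once the ring has come up against it. 0.04 (6 to 9 N at the pin) is the least that is tight, 0.1 to 0.22 (12 N) is right, 0.32 (16 to 20 N) is overstrained. On release it springs back to at most 0.17.
- wrench: Steel open wrench, 150 mm long, lying beside the stop unit. A bystander, loose; origin at the centre of its underside.
- bush: Brass bush, 32 mm in diameter, 20 mm high, hole 20 mm, beside the stop unit. A bystander, loose; origin at the centre of its underside.
- gauge_disc: Steel gauge disc, 40 mm in diameter, 18 mm high, beside the stop unit. A bystander, loose; origin at the centre of its underside.
- parts_tray: Yellow open tray, 120 x 90 x 40 mm. A bystander, loose; origin at the centre of its underside.
- oil_bottle: Black bottle with a green cap, 56 mm in diameter, 110 mm high. A bystander, loose; origin at the centre of its underside.
- driver: Screwdriver, 200 mm long, lying. A bystander, loose; origin at the centre of its underside.
- shim_box: Closed cardboard box, 70 x 50 x 30 mm. A bystander, loose; origin at the centre of its underside.

How it is judged:
On the way, in this order (a step that is already met when the one before it is completed fails the run):
1. the pointer is at the index tab while the lock ring is still loose (horizontal distance between pointer_tip and index_tab below 0.005 m and value of joint spring_washer below 0.03 rad), for 0.2 s.
2. the lock ring is tight with the pointer still at the tab (horizontal distance between pointer_tip and index_tab below 0.005 m and value of joint spring_washer above 0.04 rad), for 0.2 s.
At the end, for the whole second after the job is handed in: The pointer tip is within 5 mm of the point in front of the index tab, and the spring washer's take-up is between 0.04 and 0.32 rad: the ring is tight and not overstrained (all of step 2 and value of joint spring_washer below 0.32 rad); the robot touches nothing.
It fails at once if the lock ring is overstrained (spring washer beyond 0.32 rad) (value of joint spring_washer above 0.32 rad).
It fails at once if a bystander is moved by more than 30 mm (distance of any of wrench, bush, gauge_disc, parts_tray, oil_bottle, driver, shim_box from where it was at the start of the episode above 0.03 m).
It also fails if it takes over 59 s, if anything falls off the work surface, if the arm or the gripper's body presses on something with over 40 N, if the wrist force passes 120 N, or if a joint passes its speed limit or range.

## Working session

There is one attempt and no reset: what is moved stays moved. The work goes in short steps, Python scripts to look and compute and a shell command to move; the robot and the scene stay as the last step left them, time stands still between calls to the robot, and variables do not carry over. Pictures are saved under pics/ and viewed, at most 10 in all, crops included, and the job is handed in when it is done.

```bash
mkdir -p pics
python3 - <<'E'
from rig import *
import cv2
s=state();print(s)
for n in("scene","side","wrist"):
    cv2.imwrite(f"pics/{n}0.png",capture(n)[:,:,::-1])
    m=camera_model(n);print(n,m)
E
```

```text
{'time': 0.0, 'qpos': array([-1.39460187e+00,  3.00491713e-01,  1.52157468e+00,  2.94340230e-06,
        1.32068708e+00, -6.66123033e-02]), 'qd': array([-3.52209812e-04, -1.12460988e-03, -3.38841989e-04,  9.99187787e-05,
       -2.05859628e-04,  2.52136688e-04]), 'joint_efforts': array([ 1.87913953e-03, -5.31806266e+01, -3.52738452e+01,  7.09070242e-02,
        2.43754894e-02, -1.05588877e-04]), 'eef_pos': array([ 0.13218154, -0.53361513,  0.20487773]), 'tcp_rot': array([ 9.92639533e-01,  1.21104995e-01, -3.03618207e-05, -5.79617064e-04]), 'wrist_force': array([ 0.02505022,  0.23591152, -0.23171518]), 'torque': array([ 0.05300515, -0.01879052, -0.03852252]), 'grip_force': 0.0, 'opening': 1.00145488977679}
scene {'K': array([[429.02766343,   0.        , 316.75464869],
       [  0.        , 429.02766343, 202.34664113],
       [  0.        ,   0.        ,   1.        ]]), 'R': array([[ 0.29362696,  0.95587988, -0.00876738],
       [ 0.55397517, -0.17763017, -0.8133628 ],
       [-0.77903448,  0.23396833, -0.58169072]]), 't': array([-0.21040246, -0.24242408,  1.57894458])}
side {'K': array([[401.5703897 ,   0.        , 317.62718491],
       [  0.        , 401.5703897 , 206.57696602],
       [  0.        ,   0.        ,   1.        ]]), 'R': array([[-0.83222529, -0.55416537,  0.01737262],
       [-0.3260348 ,  0.46380282, -0.82376468],
       [ 0.44844439, -0.69122188, -0.56666564]]), 't': array([0.46891736, 0.25837064, 1.18606607])}
wrist {'K': array([[297.96894173,   0.        , 317.41960887],
       [  0.        , 297.96894173, 197.3960319 ],
       [  0.        ,   0.        ,   1.        ]]), 'R': array([[ 2.40284729e-01, -9.70702149e-01, -7.65909683e-04],
       [-9.43557103e-01, -2.33750470e-01,  2.34650189e-01],
       [-2.27954474e-01, -5.56601775e-02, -9.72079576e-01]]), 't': array([-0.55045924, -0.02407961,  0.39070826])}
```

View pics/scene0.png

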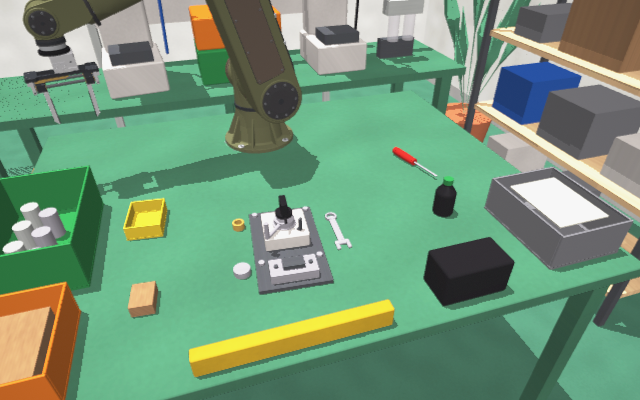

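View pics/side0.png

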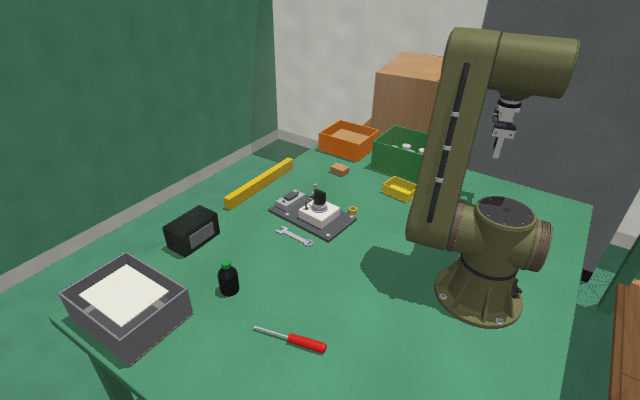

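The scene view shows the unit at about (287,230), with the knob at (284,208), the wrench on the right, and the bush and disc on the left. In the side view the knob is at (319,198). I'll look at enlarged crops and get a first triangulation.

```bash
cat > h.py <<'E'
from rig import *
import numpy as np, cv2
from scipy.spatial.transform import Rotation as Ro
def ray(n,u,v,z,m=None):
    m=m or camera_model(n);d=m["R"].T@np.linalg.inv(m["K"])@[u,v,1];c=-m["R"].T@m["t"]
    return c+d*(z-c[2])/d[2]
def proj(m,X):
    p=m["K"]@(m["R"]@np.asarray(X,float)+m["t"]);return p[:2]/p[2]
E
python3 - <<'E'
from h import *
a=cv2.imread("pics/scene0.png")[185:300,230:360];b=cv2.imread("pics/side0.png")[175:250,260:365]
a=cv2.resize(a,None,fx=5,fy=5,interpolation=cv2.INTER_CUBIC);b=cv2.resize(b,None,fx=6,fy=6,interpolation=cv2.INTER_CUBIC)
cv2.imwrite("pics/sc.png",a);cv2.imwrite("pics/sd.png",b)
print(ray("scene",284,208,.11),ray("side",319,198,.11))
E
```

```text
[ 0.60822943 -0.04797141  0.11      ] [ 0.57468313 -0.0220371   0.11      ]
```

View pics/sc.png

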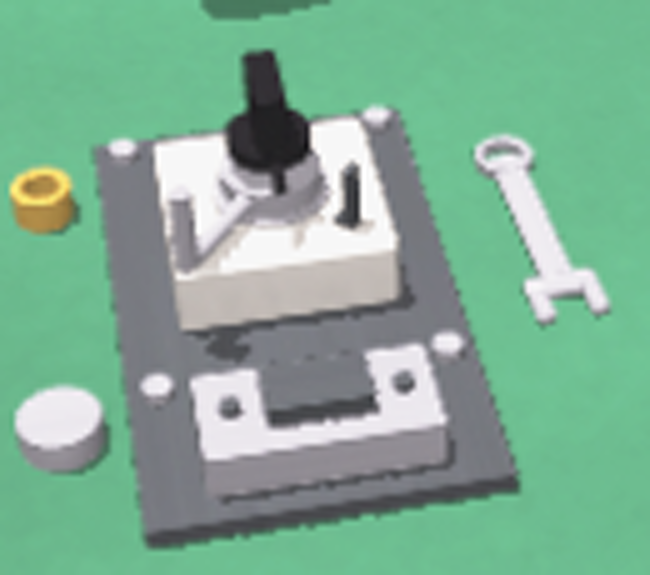

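View pics/sd.png

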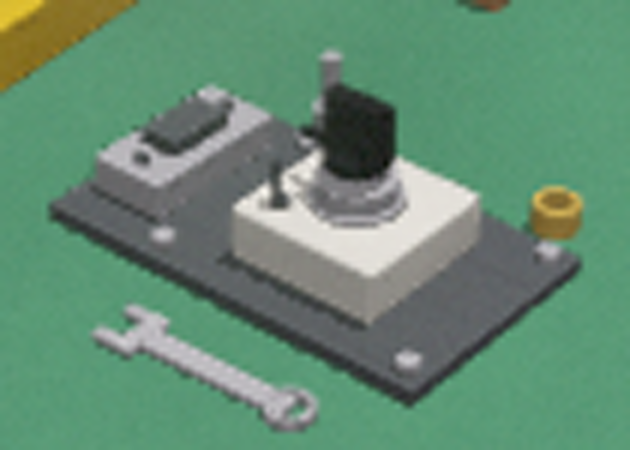

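Scene crop: the pin's top is at (180,197), the tab's top at (352,168), and the pointer nose at (280,188) faces the camera. Side crop: the pin's top is at (331,58), the tab's top at (277,170), and the nose at about (310,131). I'll fit all the unknowns to these points together.

```bash
cat > fit.py <<'E'
from h import *
from scipy.optimize import least_squares
ms={n:camera_model(n) for n in("scene","side")}
def pol(r,a,z):return lambda p:(p[0]+r*np.cos(a(p)),p[1]+r*np.sin(a(p)),z)
def loc(x,y,z):return lambda p:(p[0]+np.cos(p[2])*x-np.sin(p[2])*y,p[1]+np.sin(p[2])*x+np.cos(p[2])*y,z)
tab=lambda p:p[3];pin=lambda p:p[4];poi=lambda p:p[5]
h=.055
A=[(155,143,loc(-h,-h,.05)),(360,122,loc(-h,h,.05)),(398,240,loc(h,h,.05)),(178,272,loc(h,-h,.05)),(180,197,pol(.078,pin,.105)),(352,168,pol(.049,tab,.086)),(348,222,pol(.049,tab,.05)),(280,188,pol(.042,poi,.083))]
B=[(480,200,loc(-h,-h,.05)),(370,278,loc(-h,h,.05)),(233,210,loc(h,h,.05)),(331,58,pol(.078,pin,.105)),(277,170,pol(.049,tab,.086)),(277,203,pol(.049,tab,.05)),(310,131,pol(.042,poi,.083))]
def res(p):
    r=[proj(ms["scene"],f(p))-[u/5+230,v/5+185] for u,v,f in A]
    r+=[proj(ms["side"],f(p))-[u/6+260,v/6+175] for u,v,f in B]
    return np.ravel(r)
s=least_squares(res,[.62,-.04,.1,.6,-.6,0],loss="soft_l1")
print(s.x.round(4),"\n",res(s.x).reshape(-1,2).round(1).tolist())
for n,u,v,z in[("scene",245,224,.02),("scene",243,268,.018)]:print(ray(n,u,v,z))
E
python3 fit.py
```

```text
[ 0.5877 -0.0449 -0.0905  0.679  -0.7696 -0.124 ] 
 [[-0.5, -1.2], [0.1, -2.4], [0.6, -0.0], [-0.4, -0.1], [0.2, -2.0], [-0.6, -1.0], [0.7, -0.3], [-0.2, -0.4], [0.4, -1.4], [-0.0, -0.7], [-1.1, -1.1], [-0.2, -0.8], [-0.5, -3.2], [-0.5, -0.4], [-1.1, -0.9]]
[ 0.52527928 -0.13803865  0.02      ]
[ 0.68479067 -0.16909976  0.018     ]
```

```bash
R='[[56,-36.5,0],21,0.5]'; python3 -m inch '[[[56,-36.5,0],21,0.5],[[56,-36.5,0],21,0.5],[[56,-36.5,0],21,0.5],[[56,-36.5,0],21,0.5],[[56,-36.5,0],21,0.5],[[56,-36.5,0],21,0.5],[[56,-36.5,0],21,0.5],[[56,-36.5,0],21,0.5],[[56,-36.5,0],21,0.5],[[56,-36.5,0],21,0.5],[[56,-36.5,0],21,0.5],[[56,-36.5,0],21,0.5],[[56,-36.5,0],21,0.5],[[56,-36.5,0],21,0.5],[[56,-36.5,0],21,0.5],[[56,-36.5,0],21,0.5],[[56,-36.5,0],21,0.5],[[56,-36.5,0],21,0.5],[[56,-36.5,0],21,0.5],[[56,-36.5,0],21,0.5]]' 30
python3 - <<'E'
from h import *
m=camera_model("wrist");im=capture("wrist")[:,:,::-1];cv2.imwrite("pics/w1.png",im)
s=state();print(s["eef_pos"],s["tcp_rot"],s["qpos"],s["time"])
x0,y0=.5877,-.0449
for r,a,z in[(0,0,.122),(.042,-.124,.083),(.042,.679,.083),(.078,-.77,.105)]:
    print(proj(m,(x0+r*np.cos(a),y0+r*np.sin(a),z)).round())
E
```

```text
time: 1.82
eef_pos: [0.5873, -0.0461, 0.2054]
tcp_rot: [0.998, -0.062, -0.0, 0.0]
wrist_force: [0.7, 0.3, 0.1]
opening: 0.501
grip_force: 0.0
[ 0.58735177 -0.04622056  0.20563645] [ 9.98040273e-01 -6.25748248e-02 -1.21611380e-05  7.05253355e-05] [-1.40627294e-01  3.87469269e-01  1.40358397e+00 -1.46045007e-04
  1.35055267e+00  1.55543241e+00] 1.8667
[315. 202.]
[316. 152.]
[286. 165.]
[366. 132.]
```

View pics/w1.png

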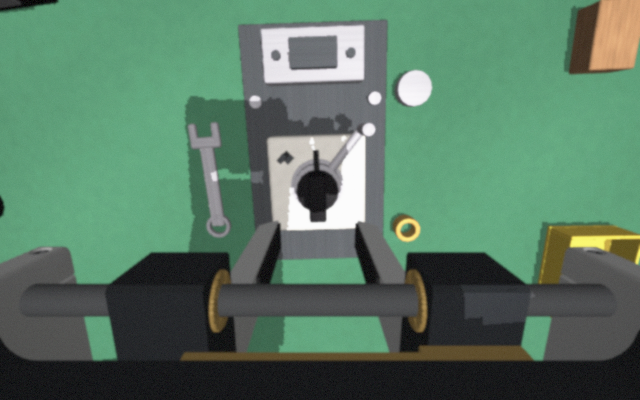

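The wrist view shows the nose tip at (316,151), tab at (286,157), pin top at (368,129) and knob centre at about (317,190). These match the fit to within 2–3 mm, so I'll descend on the wing and close.

```bash
python3 -m inch '[[[0.2,0,4],0,0.5],[[0.2,0,8],0,0.5],[[0.2,0,10],0,0.5],[[0.2,0,11],0,0.5],[[0.2,0,11.4],0,0.5],[[0.2,0,11.4],0,0.5],[[0.2,0,11.4],0,0.1],[[0.2,0,11.4],0,0.1],[[0.2,0,11.4],0,0.1],[[0.2,0,11.4],0,0.1],[[0.2,0,11.4],0,0.1],[[0.2,0,11.4],0,0.1],[[0.2,0,11.4],0,0.1],[[0.2,0,11.4],0,0.1]]' 25
python3 - <<'E'
from h import *
s=state();print(s["eef_pos"],s["tcp_rot"],s["torque"],s["qpos"])
E
```

```text
time: 3.03
eef_pos: [0.5901, -0.046, 0.092]
tcp_rot: [0.998, -0.062, 0.0, 0.001]
wrist_force: [-2.8, -4.9, 2.8]
opening: 0.17
grip_force: 24.9
[ 0.59009127 -0.04595286  0.09200363] [ 9.98083860e-01 -6.18723988e-02  2.25876260e-04  6.03378428e-04] [-0.89039375  0.43473305  0.10965419] [-1.39058630e-01  5.03441417e-01  1.51386563e+00 -1.29568484e-03
  1.12374252e+00  1.55612143e+00]
```

The wing is gripped: 16 mm opening, 25 N. I'll turn counterclockwise 42° first and then check.

```bash
python3 -m inch '[[[0,0,0],-5,0.1],[[0,0,0],-10,0.1],[[0,0,0],-15,0.1],[[0,0,0],-20,0.1],[[0,0,0],-25,0.1],[[0,0,0],-30,0.1],[[0,0,0],-35,0.1],[[0,0,0],-39,0.1],[[0,0,0],-42,0.1],[[0,0,0],-42,0.1],[[0,0,0],-42,0.1]]'
python3 - <<'E'
from h import *
m=camera_model("wrist");im=capture("wrist")[:,:,::-1];cv2.imwrite("pics/w2.png",cv2.resize(im[60:240,220:420],None,fx=3.3,fy=3.3,interpolation=cv2.INTER_CUBIC))
s=state();print(s["eef_pos"],s["tcp_rot"],s["torque"])
x0,y0=s["eef_pos"][:2]
for r,a,z in[(0,0,.122),(.042,.61,.083),(.049,.679,.086)]:
    print(((proj(m,(x0+r*np.cos(a),y0+r*np.sin(a),z))-[220,60])*3.3).round())
E
```

```text
time: 3.95
eef_pos: [0.59, -0.0456, 0.092]
tcp_rot: [0.954, 0.299, -0.0, 0.0]
wrist_force: [-4.0, -3.0, 5.0]
opening: 0.169
grip_force: 24.9
[ 0.59001653 -0.04554934  0.09198367] [ 9.54262585e-01  2.98969582e-01 -2.56746333e-05  3.28591895e-04] [-0.61323768  0.71777442  0.13870416]
[316. 641.]
[316. 354.]
[298. 320.]
```

View pics/w2.png

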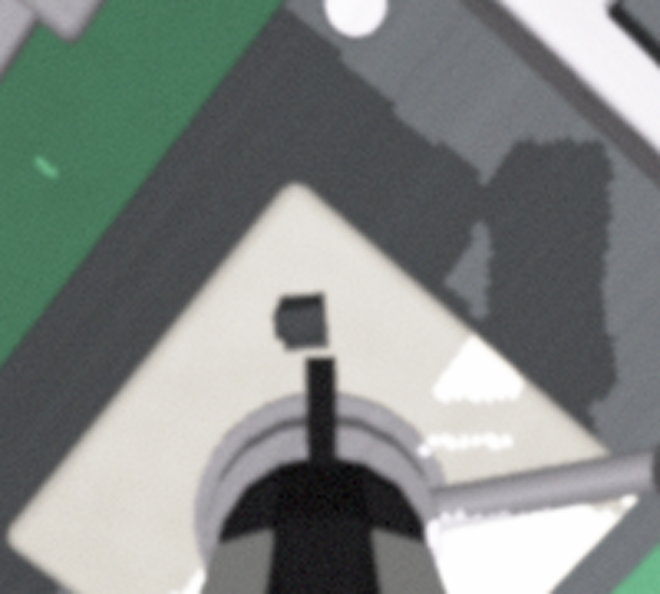

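The pointer tip is at (320,358) and the tab's inner top edge runs from about (287,350) to (327,346), so a few degrees remain. I'll compare this with projected tab corners.

Run:
```python
from h import *
m=camera_model("wrist");s=state();x0,y0=s["eef_pos"][:2]
P=lambda r,t,a,z:((proj(m,(x0+r*np.cos(a)-t*np.sin(a),y0+r*np.sin(a)+t*np.cos(a),z))-[220,60])*3.3).round().tolist()
for a in(.65,.68,.72,.76):
    print(a,"top in R/L",P(.046,-.005,a,.086),P(.046,.005,a,.086),"out",P(.052,-.005,a,.086),P(.052,.005,a,.086),"bot out",P(.052,-.005,a,.05),P(.052,.005,a,.05), P(.046,-.005,a,.05), P(.046,.005,a,.05))
a=.607;print(P(.042,-.003,a,.086),P(.042,.003,a,.086))
```

```text
0.65 top in R/L [332.0, 334.0] [279.0, 336.0] out [331.0, 302.0] [278.0, 304.0] bot out [329.0, 288.0] [285.0, 290.0] [330.0, 315.0] [286.0, 317.0]
0.68 top in R/L [325.0, 334.0] [272.0, 338.0] out [323.0, 302.0] [269.0, 306.0] bot out [322.0, 288.0] [278.0, 291.0] [324.0, 315.0] [280.0, 318.0]
0.72 top in R/L [315.0, 334.0] [263.0, 339.0] out [311.0, 302.0] [259.0, 308.0] bot out [313.0, 288.0] [269.0, 293.0] [316.0, 315.0] [272.0, 320.0]
0.76 top in R/L [305.0, 334.0] [253.0, 342.0] out [300.0, 302.0] [248.0, 310.0] bot out [304.0, 288.0] [259.0, 295.0] [308.0, 315.0] [264.0, 322.0]
[332.0, 356.0] [300.0, 356.0]
```

The pointer still needs about 0.075 rad (4.4°). I'll finish the turn, hold, release and rise.

```bash
python3 -m inch '[[[0,0,0],-2.5,0.1],[[0,0,0],-4.5,0.1],[[0,0,0],-4.5,0.1],[[0,0,0],-4.5,0.1],[[0,0,0],-4.5,0.1],[[0,0,0],-4.5,0.5],[[0,0,0],-4.5,0.5],[[0,0,0],-4.5,0.5],[[0,0,0],-4.5,0.5],[[0,0,0],-4.5,0.5],[[0,0,-2],-4.5,0.5],[[0,0,-5],-4.5,0.5],[[0,0,-8],-4.5,0.5],[[0,0,-8],-4.5,0.5],[[0,0,-8],-4.5,0.5]]'
python3 - <<'E'
from h import *
m=camera_model("wrist");im=capture("wrist")[:,:,::-1];cv2.imwrite("pics/w3.png",cv2.resize(im[80:260,220:420],None,fx=3.3,fy=3.3,interpolation=cv2.INTER_CUBIC))
s=state();print(s["eef_pos"],s["tcp_rot"],s["torque"])
x0,y0=s["eef_pos"][:2]
P=lambda r,t,a,z:((proj(m,(x0+r*np.cos(a)-t*np.sin(a),y0+r*np.sin(a)+t*np.cos(a),z))-[220,80])*3.3).round().tolist()
a=.685
print(P(.046,-.005,a,.086),P(.046,.005,a,.086),P(.052,0,a,.086),P(.042,0,a,.086),P(0,0,0,.122),P(.078,0,-.77,.105))
E
```

```text
time: 5.25
eef_pos: [0.5907, -0.0452, 0.1728]
tcp_rot: [0.941, 0.337, 0.001, 0.001]
wrist_force: [-0.9, 0.6, -0.2]
opening: 0.5
grip_force: 0.0
[ 0.58996216 -0.04511819  0.17122432] [9.41460908e-01 3.37122156e-01 9.88872816e-05 1.51904233e-05] [-0.00188219  0.00256158  0.01135507]
[334.0, 236.0] [297.0, 236.0] [316.0, 213.0] [316.0, 251.0] [315.0, 438.0] [614.0, 386.0]
```

View pics/w3.png

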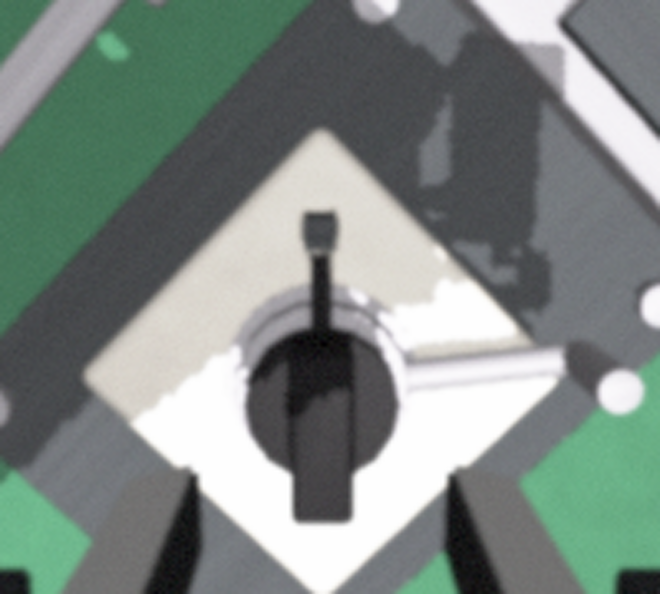

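The pointer (x=320) now points at the middle of the tab (x≈319). The pin's top is at (620,390), which puts the pin at about (0.646,-0.101) and the axis at about (0.590,-0.0465). Next I'll go above the pin with the fingers closing tangentially and tool x pointing inward, then lower over it.

```bash
python3 -m inch '[[[0.8,7.9,0],-7,0.3],[[0.8,7.9,0],-14,0.3],[[0.8,7.9,0],-21,0.3],[[0.8,7.9,0],-28,0.3],[[0.8,7.9,0],-35,0.3],[[0.8,7.9,0],-42,0.3],[[0.8,7.9,0],-49,0.3],[[0.8,7.9,0],-56,0.3],[[0.8,7.9,0],-63,0.3],[[0.8,7.9,0],-70,0.3],[[0.8,7.9,0],-77,0.3],[[0.8,7.9,0],-84,0.3],[[0.8,7.9,0],-91,0.3],[[0.8,7.9,0],-96.4,0.3],[[0.8,7.9,0],-96.4,0.3],[[0.8,7.9,0],-96.4,0.3],[[0.8,7.9,0],-96.4,0.3]]' 50
python3 - <<'E'
from h import *
m=camera_model("wrist");im=capture("wrist")[:,:,::-1];cv2.imwrite("pics/w4.png",im)
s=state();e=s["eef_pos"];print(e,s["tcp_rot"],s["qpos"])
print(proj(m,(.6462,-.1012,.105)),proj(m,(e[0],e[1],.105)))
E
```

```text
time: 6.72
eef_pos: [0.6461, -0.1011, 0.1706]
tcp_rot: [0.378, 0.926, -0.0, -0.001]
wrist_force: [0.0, -0.3, 1.3]
opening: 0.301
grip_force: 0.0
[ 0.64620356 -0.10108224  0.17080149] [ 3.77431492e-01  9.26037399e-01 -6.39268924e-05 -4.47574132e-04] [-2.11167345e-01  5.61572318e-01  1.23212996e+00  3.14961077e-05
  1.34879409e+00 -1.00792840e+00]
[317.39874878 206.07111588] [317.50027997 205.98079399]
```

View pics/w4.png

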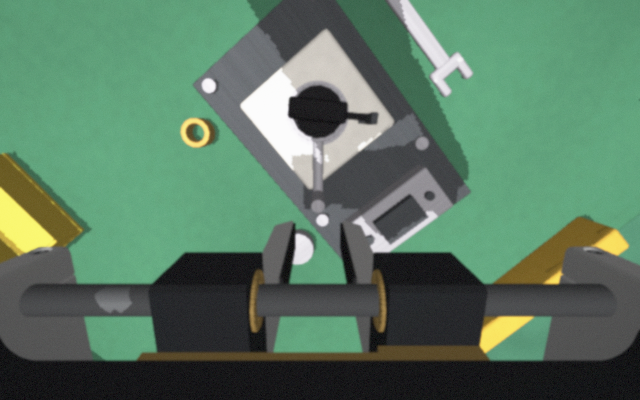

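The pin's top is at (318,206), exactly midway between the fingers as predicted. I'll lower over it and narrow the fingers without gripping.

```bash
python3 -m inch '[[[0,0,3],0,0.3],[[0,0,6],0,0.3],[[0,0,8],0,0.3],[[0,0,9],0,0.3],[[0,0,9.5],0,0.3],[[0,0,9.5],0,0.2],[[0,0,9.5],0,0.2],[[0,0,9.5],0,0.2],[[0,0,9.5],0,0.2]]' 50
```

```text
time: 7.52
eef_pos: [0.6469, -0.1013, 0.0778]
tcp_rot: [0.376, 0.927, 0.0, 0.001]
wrist_force: [-0.5, 0.9, -0.0]
opening: 0.2
grip_force: 0.0
```

```bash
python3 -m inch '[[[0.03,-0.68,0],5,0.2],[[0.12,-1.35,0],10,0.2],[[0.27,-2.02,0],15,0.2],[[0.47,-2.67,0],20,0.2],[[0.73,-3.3,0],25,0.2],[[0.91,-3.66,0],28,0.2],[[0.91,-3.66,0],28,0.2]]'
```

```text
time: 8.1
eef_pos: [0.6142, -0.1214, 0.0774]
tcp_rot: [0.59, 0.807, 0.0, 0.001]
wrist_force: [-0.5, 0.4, -0.2]
opening: 0.198
grip_force: 0.0
```

```bash
python3 -m inch '[[[0.02,-0.54,0],4,0.2],[[0.08,-1.09,0],8,0.2],[[0.08,-1.09,0],8,0.2],[[0.08,-1.09,0],8,0.2]]'
```

```text
time: 8.43
eef_pos: [0.604, -0.1236, 0.0769]
tcp_rot: [0.643, 0.766, 0.0, 0.0]
wrist_force: [0.0, -0.3, -0.4]
opening: 0.199
grip_force: 0.0
```

```bash
python3 -m inch '[[[0.01,-0.34,0],2.5,0.2],[[0.03,-0.68,0],5,0.2],[[0.03,-0.68,0],5,0.2],[[0.03,-0.68,0],5,0.2]]'
```

```text
time: 8.77
eef_pos: [0.5973, -0.1244, 0.0766]
tcp_rot: [0.676, 0.737, 0.0, 0.0]
wrist_force: [-0.5, 0.4, 0.9]
opening: 0.197
grip_force: 0.0
```

```bash
python3 -m inch '[[[0.02,-0.54,0],4,0.2],[[0.08,-1.09,0],8,0.2],[[0.08,-1.09,0],8,0.2],[[0.08,-1.09,0],8,0.2]]'
```

```text
time: 9.1
eef_pos: [0.5863, -0.1245, 0.0766]
tcp_rot: [0.725, 0.689, 0.0, 0.0]
wrist_force: [-0.8, 0.0, 0.0]
opening: 0.204
grip_force: 0.0
```

```bash
python3 -m inch '[[[0.02,-0.54,0],4,0.2],[[0.08,-1.09,0],8,0.2],[[0.08,-1.09,0],8,0.2],[[0.08,-1.09,0],8,0.2]]'
```

```text
time: 9.43
eef_pos: [0.5755, -0.1232, 0.0765]
tcp_rot: [0.771, 0.637, 0.0, 0.0]
wrist_force: [0.3, -0.8, 0.5]
opening: 0.207
grip_force: 0.0
```

```bash
python3 -m inch '[[[0.02,-0.54,0],4,0.2],[[0.08,-1.09,0],8,0.2],[[0.08,-1.09,0],8,0.2],[[0.08,-1.09,0],8,0.2]]'
```

```text
time: 9.77
eef_pos: [0.5651, -0.1204, 0.0766]
tcp_rot: [0.814, 0.581, 0.0, 0.0]
wrist_force: [0.7, 0.3, -1.2]
opening: 0.2
grip_force: 0.7
```

```bash
python3 -m inch '[[[0.01,-0.41,0],3,0.2],[[0.04,-0.82,0],6,0.2],[[0.04,-0.82,0],6,0.2],[[0.04,-0.82,0],6,0.2]]'
```

```text
time: 10.1
eef_pos: [0.5583, -0.1176, 0.0767]
tcp_rot: [0.843, 0.538, 0.001, 0.001]
wrist_force: [7.1, -2.8, -2.9]
opening: 0.201
grip_force: 3.7
```

Contact with the washer: about 7.6 N tangential. I'll go on in small steps with averaged force readings.

```bash
cat > f.py <<'E'
from h import *
F=[];
for i in range(4):
    capture("wrist");s=state();F.append(s["wrist_force"])
d=s["eef_pos"][:2]-[.590,-.0465];a=np.arctan2(d[1],d[0]);f=np.mean(F,0)
print("ang",a,"r",np.hypot(*d),"Ft",f[:2]@[-np.sin(a),np.cos(a)],"Fr",f[:2]@[np.cos(a),np.sin(a)],"yaw",np.degrees(2*np.arctan2(s["tcp_rot"][1],s["tcp_rot"][0])),s["grip_force"],s["opening"])
E
python3 f.py; python3 -m inch '[[[0.01,-0.2,0],1.5,0.2],[[0.02,-0.41,0],3,0.2],[[0.02,-0.41,0],3,0.2],[[0.02,-0.41,0],3,0.2]]'; python3 f.py
```

```text
ang -1.990459997321038 r 0.07784991734498521 Ft 7.107999403088285 Fr -0.4635573680346378 yaw 65.07103303185575 3.489687144756317 0.20371757893598746
time: 10.63
eef_pos: [0.5551, -0.1159, 0.0768]
tcp_rot: [0.857, 0.515, 0.001, 0.001]
wrist_force: [10.4, -4.7, -4.9]
opening: 0.201
grip_force: 5.4
ang -2.036725075791165 r 0.07772291781224641 Ft 10.533276532521603 Fr -0.8718872243164482 yaw 62.06768055192802 5.276988744735718 0.20283230370123836
```

```bash
python3 -m inch '[[[0,-0.14,0],1,0.2],[[0.01,-0.27,0],2,0.2],[[0.01,-0.27,0],2,0.2],[[0.01,-0.27,0],2,0.2]]'; python3 f.py
```

```text
time: 11.17
eef_pos: [0.553, -0.1147, 0.0769]
tcp_rot: [0.866, 0.5, 0.001, 0.002]
wrist_force: [11.4, -6.0, -4.4]
opening: 0.205
grip_force: 6.3
ang -2.068056196442983 r 0.07765905485212907 Ft 12.749433507399624 Fr -1.0256424113709561 yaw 60.061601187698294 6.2099093198776245 0.20031935921942917
```

12.7 N is right on target. I'll back off gently, open, rise, then move aside for a final look.

```bash
python3 -m inch '[[[0,0.15,0],0,0.2],[[0,0.3,0],0,0.2],[[0,0.4,0],0,0.22],[[0,0.4,0],0,0.3],[[0,0.4,0],0,0.3],[[0,0.4,0],0,0.3]]'; python3 f.py
```

```text
time: 11.87
eef_pos: [0.5545, -0.1159, 0.0764]
tcp_rot: [0.867, 0.499, -0.0, -0.0]
wrist_force: [-0.5, -0.1, 0.3]
opening: 0.298
grip_force: 0.0
ang -2.0436221110718176 r 0.07794529334057508 Ft -0.33951985025354814 Fr -0.46828563653637156 yaw 59.826268628670746 0.0 0.30324855641937193
```

```bash
python3 -m inch '[[[0,0,-1],0,0.3],[[0,0,-3],0,0.3],[[0,0,-6],0,0.3],[[0,0,-9],0,0.3],[[0,0,-9],0,0.3],[[0,0,-9],0,0.3]]'
python3 - <<'E'
from h import *
im=capture("wrist")[:,:,::-1];cv2.imwrite("pics/w5.png",cv2.resize(im[40:240,200:440],None,fx=3,fy=3,interpolation=cv2.INTER_CUBIC))
E
```

```text
time: 12.57
eef_pos: [0.5552, -0.1161, 0.1686]
tcp_rot: [0.867, 0.499, 0.001, 0.001]
wrist_force: [0.4, 0.4, -0.5]
opening: 0.301
grip_force: 0.0
```

View pics/w5.png

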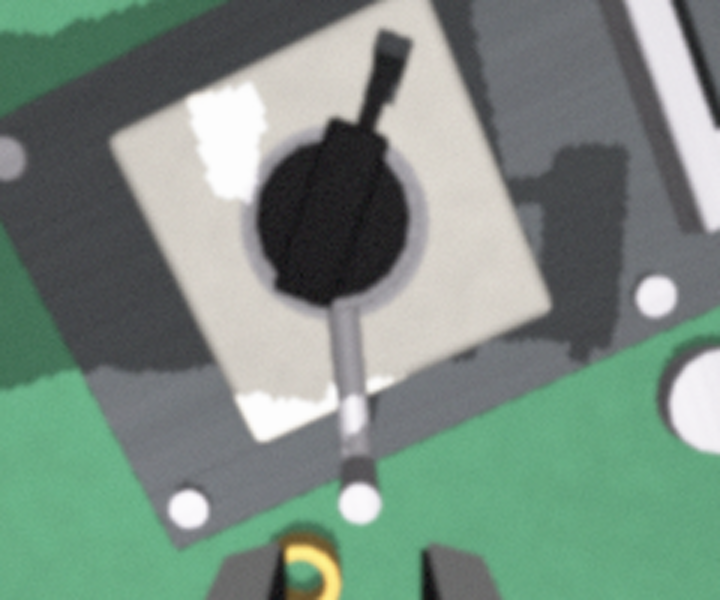

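The pin is clear of the fingers at (360,503), and the nose runs from (367,128) to about (384,85), reaching the tab at (393,48). I'll check the nose angle numerically against the projection.

Run:
```python
from h import *
m=camera_model("wrist")
P=lambda r,a,z,t=0:((proj(m,(.590+r*np.cos(a)-t*np.sin(a),-.0465+r*np.sin(a)+t*np.cos(a),z))-[200,40])*3).round().tolist()
for a in(.6,.685,.77):print(a,P(.022,a,.086),P(.042,a,.086),"tab",P(.046,a,.086),P(.052,a,.086),"wing",P(.022,a,.122,.008),P(.022,a,.122,-.008),P(-.022,a,.122,.008),P(-.022,a,.122,-.008))
```

```text
0.6 [367.0, 144.0] [399.0, 73.0] tab [406.0, 59.0] [416.0, 37.0] wing [339.0, 109.0] [400.0, 140.0] [263.0, 282.0] [322.0, 310.0]
0.685 [361.0, 141.0] [387.0, 67.0] tab [393.0, 52.0] [401.0, 30.0] wing [331.0, 109.0] [394.0, 134.0] [269.0, 287.0] [330.0, 310.0]
0.77 [355.0, 138.0] [375.0, 63.0] tab [379.0, 48.0] [385.0, 24.0] wing [323.0, 109.0] [388.0, 129.0] [276.0, 292.0] [338.0, 310.0]
```

```bash
python3 -c "
from rig import *
print(job_done())"
```

```text
the job is handed in; nothing more can be done
None
```

I turned the knob so its pointer sits at the middle of the index tab, tightened the lock ring to about 12.7 N at the pin, backed the gripper clear of everything, and handed the job in; no verdict came back.

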